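# Start the sole press

### The job

Get the bench sole press going with the closed fingertips, without gripping or lifting anything: first press the raised end of the long power rocker until it has tipped fully over, then push the round air-valve plunger fully in, and then press the large square run key fully down and keep it there. The program finishes while still holding the run key down. Leave the domed stop button unpressed, do not shove or lift the loose run-key box, and leave everything else on the bench where it stands.

Things in the scene. Friction and masses are not known exactly. Their poses are not given: they have to be found in the camera images.
- rocker_box: painted grey box, 80 mm square and 45 mm high, origin at the centre of its underside on the bench, z up, screwed down, turned any way round. Carries the black power rocker, a 70 x 40 x 12 mm paddle, pivoted 52 mm above the bench over the box's centre about the box's y; its length runs along the box's x and, switched off, its raised end is on the +x side, upper edge 65 mm above the bench, marked by three grey ribs
- rocker_raised_end (a point): the place to press on the power rocker: 26 mm from the pivot towards its raised end, 63 mm above the bench on the upper face while switched off. Fixed to the box, so it does not go down with the rocker; fully tipped over, the rocker's face here lies 53 mm above the bench
- power_rocker (a joint): rocker angle in rad: 0 to 0.04 as found (off, +x end up), 0.40 fully tipped over (on, +x end down). Stiff pivot that stays where it is left; about 2 N at the end moves it, up to 6 N nearer the pivot
- valve_box: painted grey box, 80 mm square and 45 mm high, origin at the centre of its underside on the bench, z up, screwed down; in its centre stands the air valve's push-pull plunger, a round black head 32 mm across and 10 mm thick on a 14 mm steel stem in a 40 mm aluminium collar
- air_plunger_top (a point): centre of the plunger head's flat top, 74 mm above the bench when fully out, 62 mm when fully in; moves with it
- air_plunger (a joint): plunger depth in m: 0 to 0.002 as found (out), 0.012 fully in. It slides straight down under about 4 N and stays where it is left
- run_box: painted grey box, 90 mm square and 45 mm high, origin at the centre of its underside on the bench, z up, about 1.3 kg, standing loose on the bench; carries the large square black run key, 52 mm square, in its centre
- run_key_top (a point): centre of the run key's flat top, 62 mm above the bench when up, 52 mm when fully down; moves with it
- run_key (a joint): run key depth in m: 0 up, 0.010 fully down. Sprung: starts to move at about 2 N, fully down at 7 N, comes up again when let go
- stop_box: painted grey box, 80 mm square and 45 mm high, origin at the centre of its underside on the bench, z up, screwed down; carries the domed black stop button (mushroom, 60 mm across), not to be pressed
- stop_button_top (a point): top of the stop button's dome, 68 mm above the bench
- stop_button (a joint): stop button depth in m: 0 up, 0.006 down; sprung, starts to move at about 2 N
- tack_tin: bystander: round steel tin, 42 mm across, 30 mm high, stands between the stations; origin at its underside
- dye_bottle: bystander: small amber bottle, 28 mm across, 55 mm high, stands between the stations; origin at its underside
- wax_pot: bystander: small glass pot with steel lid, 32 mm across, 38 mm high, stands between the stations; origin at its underside
- hammer: bystander: hammer lying behind the stations; origin about half way along it
- shoe: bystander: black leather shoe about 300 mm long and 115 mm high, behind the stations; origin at its underside
- last: bystander: wooden shoe last about 195 mm long and 85 mm high, behind the stations; origin at its underside
- nail_jar: bystander: glass jar, 70 mm across and 110 mm high, behind the stations; origin at its underside
Things that resemble listed ones, but are neither listed nor needed, are in the scene too. Leave any green or pink look-alike of the valve_box alone.

How it is judged:
By the outcome, as a careful person would: the job done as asked, in the order asked, and still so for the second after the job is handed in, while the arm keeps its last pose, push and grip.
It also fails if it takes over 48 s, if anything falls off the work surface, if the arm or the gripper's body presses on something with over 40 N, if the wrist force passes 120 N, or if a joint passes its speed limit or range.

### The arm

A 6-joint arm with a two-finger parallel gripper is mounted at the origin on the work surface. World frame = base frame: x ahead of the robot, y to its left, z up, the work surface at z = 0. Lengths are in mm, angles in rad, forces in N, time in s.
With the tool pointing down it reaches from about 325 to 775 mm from the base axis. Payload 5.5 kg.
Tool frame: the origin (TCP) lies between the finger pads; the fingertips stand 19 mm ahead of it and the grasp point (between the pads) is the TCP (bot.tip_extent is the distance from the TCP to the fingertips, in mm); z points along the fingers, y is the line along which they close (so a half turn about z gives the same grasp; the last joint's range is limited). The gripper opens to 88 mm and grips with 3 to 60 N. Pads are 20 mm wide; open, the fingers measure 115 mm over their backs; the gripper's body (75 mm by 178 mm) begins 61 mm behind the grasp point.
Start: joints at [-1.308, 0.091, 1.231, -0, 1.82, -0.057], TCP at [188.626, -569.594, 241.631] pointing down, gripper open.
Joint ranges: [-2.87, 2.87], [-0.86, 2.18], [0.17, 2.46], [-1.51, 4.65], [0.06, 2.69], [-2.65, 2.65]. Speed limits (rad/s): [2.57, 2.57, 3.01, 3.14, 3.14, 3.14].

### API

Orientations are given as a rotation vector (axis times angle).
In Python, from plant import sensors, imaging, hand_in, bot gives the robot as it stands. The module is installed in compiled form; this text tells all that it offers.
- The arm moves only by the tool drive_tool, never from a script. Its argument "commands" is a list of rows, each a list of 5 numbers: the opening, from -1 (shut) to 1 (fully open), then the shift along the tool's x, y, z in mm, then the turn about the tool's z in rad. A call has 1 to 12 rows; each row is the pose to reach, as a shift and turn from the pose commanded when the call began, along the tool's axes at that moment; what a row does not reach only later rows make up. A row lasts 1/10 s, in which the tool goes at most 50 mm and 8.59 degrees, less where a joint would pass 70% of its speed; a pose out of reach is approached as far as the arm can. A call with a gripper value outside its range is refused whole. The fingers move at their own pace and stop on an object; "grip_force" is the grip in N (left out, the last holds). Time passes only in rows, so rows that repeat a pose let the fingers close. It gives the time, the measured TCP pose, the force, the opening and the grip force at its end, in the units of the state.
- sensors.sense(): the state, without advancing time (a new reading comes with each control period).
- imaging.camera(name): name is "side" or "top" or "wrist"; returns a dict with "pixels" (400x640x3 uint8, red, green, blue), "z_map" (400x640 float32, mm along the optical axis (not along the pixel's ray), 0 where there is no reading), "vfov" (degrees; the focal length in pixels is half the picture's height over the tangent of half this angle, whatever the lens; pixels are square), "cx", "cy" (the principal point, pixels), "R" (3x3) and "t" (3): a world point X has camera coordinates R X + t; the wrist camera has in their place "tool_from_camera" (4x4, takes a point from camera to tool coordinates, whose origin is the TCP and whose axes are the flange's). Camera axes: x right, y down, z forward; pixel columns grow to the right and rows downward; lengths in mm; the calibration is good to about 2 mm. The wrist camera is an equidistant fisheye: a pixel r from the principal point sees the ray r / f radians off the axis. A picture is of the moment at which its call begins: read the wrist's pose just before it.
- hand_in(): hands the job in; it is judged then, once.
The state is a dict: "t": time; "qpos": joint angles; "joint_vel": joint speeds; "effort": joint torques, N m; "ee_pos": TCP position; "ee_rot": TCP orientation; "contact_force": force on the tool from outside, world axes, zero at the start; "moment": the same for the moment, N m; "grip_width": finger opening in mm; "grip_force": force on a finger pad.
Only numpy, scipy, OpenCV 4.12 (cv2) and the standard library are available. Lean on these libraries where they do the work, as an engineer would, in place of code of your own. Each camera call takes 0.05 s, during which the arm holds its last target. There are 200 camera calls.

## Working session

There is one attempt and no reset: what is moved stays moved. The work goes in short steps, Python scripts to look and compute and a tool call to move; the robot and the scene stay as the last step left them, time stands still between calls to the robot, and variables do not carry over. Pictures are saved under pics/ and viewed, at most 10 in all, crops included, and the job is handed in when it is done.

Besides the shell and the picture viewer there is one more tool, called after "Emit:" in YAML: its name, and indented under it one key for each argument. drive_tool: Moves the arm, as the interface text tells. Its arguments: {"type":"object","properties":{"commands":{"type":"array"},"grip_force":{"type":"number"}},"required":["commands"]}

```bash
mkdir -p pics
cat > h.py <<'E'
import numpy as np, cv2, pickle
from plant import sensors, imaging, bot
def grab(n):
    d=imaging.camera(n); pickle.dump(d,open(f'{n}.pkl','wb')); return d
def load(n): return pickle.load(open(f'{n}.pkl','rb'))
def save(p,img): cv2.imwrite('pics/'+p,cv2.cvtColor(img,cv2.COLOR_RGB2BGR))
def f(d): return 200/np.tan(np.radians(d['vfov'])/2)
def ray(d,u,v,z):
    R=np.array(d['R']);t=np.array(d['t']);c=-R.T@t
    w=R.T@np.array([(u-d['cx'])/f(d),(v-d['cy'])/f(d),1]); return c+w*(z-c[2])/w[2]
def cloud(d):
    v,u=np.mgrid[:400,:640];z=d['z_map'];R=np.array(d['R']);t=np.array(d['t'])
    P=np.stack([(u-d['cx'])/f(d)*z,(v-d['cy'])/f(d)*z,z],-1)-t
    return P@R
E
python3 - <<'E'
from h import *
for n in('top','side'):
    d=grab(n); save(n+'.png',d['pixels']); print(n,f(d),-np.array(d['R']).T@d['t'])
print(sensors.sense())
E
```

```text
top 505.873875247493 [ 368.54208995   18.60072397 1448.28224771]
side 394.3143304973127 [318.65090089 679.21693166 745.27766747]
{'t': 0.1, 'qpos': array([-1.30769336e+00,  9.17260047e-02,  1.23171979e+00, -3.04032102e-05,
        1.81980728e+00, -5.66701480e-02]), 'joint_vel': array([ 8.22882326e-04,  6.78295742e-05, -2.35846075e-03,  1.00517736e-03,
        1.06549701e-05,  1.58850524e-03]), 'effort': array([ 3.54588010e-03, -4.47857273e+01, -4.07568240e+01,  7.00498768e-02,
        2.85115797e-02, -1.26171531e-04]), 'ee_pos': array([ 188.55711712, -569.36057986,  240.68019031]), 'ee_rot': array([-3.09989707e+00, -4.99887024e-01,  3.14612318e-04]), 'contact_force': array([-0.41661939, -0.34734641, -0.07423072]), 'moment': array([ 0.04502284, -0.0033654 ,  0.02144571]), 'grip_force': 0.0, 'grip_width': 88.27577331552443}
```

View pics/top.png

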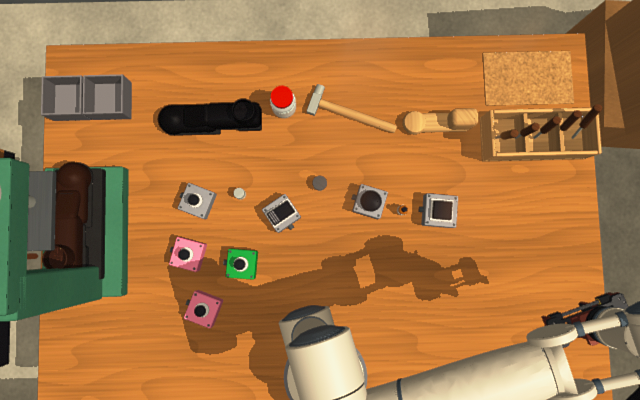

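View pics/side.png

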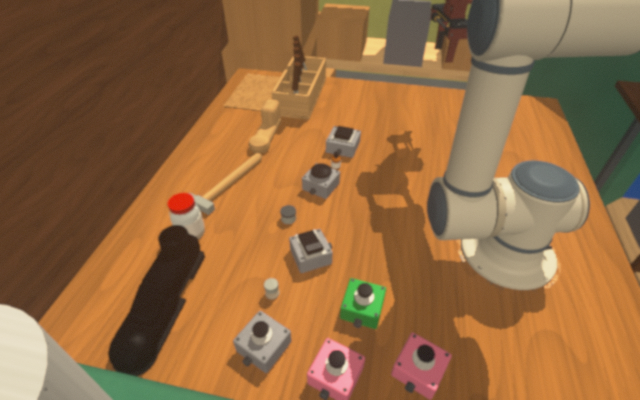

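Top view: the robot is at the bottom, with +x up. The candidates are:
- **Valve boxes:** grey at (195,200), pink at (186,253) and (203,309), green at (241,263). The task's valve_box is the painted grey one, so (195,200).
- **Rocker:** (282,212), with grey ribs.
- **Stop:** (370,200), a round dome.
- **Run key:** (440,209), a square key.

The tin, pot and bottle stand at (317,183), (239,192) and (400,209). I'll confirm in an enlarged crop and measure.

```bash
cat > m.py <<'E'
from h import *
d=load('top'); img=d['pixels']; P=cloud(d)
save('crop.png',cv2.resize(img[170:240,165:475],(800,181),interpolation=cv2.INTER_CUBIC)) 
a=cv2.resize(img[175:245,165:315],(800,373),interpolation=cv2.INTER_CUBIC);b=cv2.resize(img[175:231,335:475],(800,320)[:1]+(227,),interpolation=cv2.INTER_CUBIC) if 0 else cv2.resize(img[175:215+10,335:485][:,:],(800,267)[:1]+(227,),interpolation=cv2.INTER_CUBIC)
save('crop2.png',np.vstack([a,b]))
mask0=(P[...,2]>36)&(P[...,2]<85)&(d['z_map']>0)
for n,(u,v) in dict(valve=(195,200),rocker=(282,212),stop=(370,200),run=(440,209)).items():
    m=np.zeros((400,640),np.uint8);s=30;m[v-s:v+s,u-s:u+s]=mask0[v-s:v+s,u-s:u+s]
    k,lab,st,ce=cv2.connectedComponentsWithStats(m); l=lab[v,u]; 
    if l==0: l=1+np.argmax(st[1:,4])
    Q=P[lab==l]; r=cv2.minAreaRect(Q[:,:2].astype(np.float32)); print(n,len(Q),r,'zmax',np.percentile(Q[:,2],[5,50,95,99]).round(1))
    dark=(lab==l)&(img.max(-1)<75); D=P[dark]; print('  dark',len(D),cv2.minAreaRect(D[:,:2].astype(np.float32)),D.mean(0).round(1))
    ww=Q[Q[:,2]>np.percentile(Q[:,2],90)]; print('  high',ww.mean(0).round(1))
E
python3 m.py
```

```text
valve 817 ((497.538330078125, 350.41278076171875), (82.57434844970703, 79.55848693847656), 67.66651153564453) zmax [39.3 45.  72.5 76.1]
  dark 92 ((497.0669860839844, 351.1238708496094), (28.274730682373047, 26.860111236572266), 49.44107437133789) [496.9 350.4  72.1]
  high [496.8 349.9  72.9]
rocker 815 ((456.5274963378906, 113.32659149169922), (79.8111801147461, 79.81396484375), 33.307743072509766) zmax [40.1 48.5 63.2 66.6]
  dark 259 ((455.6655578613281, 113.33598327636719), (37.77669906616211, 66.9502944946289), 32.28851318359375) [458.7 109.1  56.5]
  high [445.  129.5  63.7]
stop 811 ((483.1085205078125, -136.08843994140625), (80.4987564086914, 80.9384765625), 71.81715393066406) zmax [38.9 47.6 67.6 70.3]
  dark 331 ((482.2107238769531, -134.48536682128906), (55.28153610229492, 52.929786682128906), 88.13571166992188) [ 481.8 -134.7   63.4]
  high [ 483.2 -136.1   68. ]
run 1039 ((452.46197509765625, -332.7317810058594), (91.41081237792969, 90.5938949584961), 83.41970825195312) zmax [39.3 46.4 63.8 66.4]
  dark 298 ((453.25152587890625, -321.7137145996094), (68.76693725585938, 59.63812255859375), 82.64537811279297) [ 451.8 -326.3   59.7]
  high [ 450.5 -331.7   64.2]
```

View pics/crop2.png

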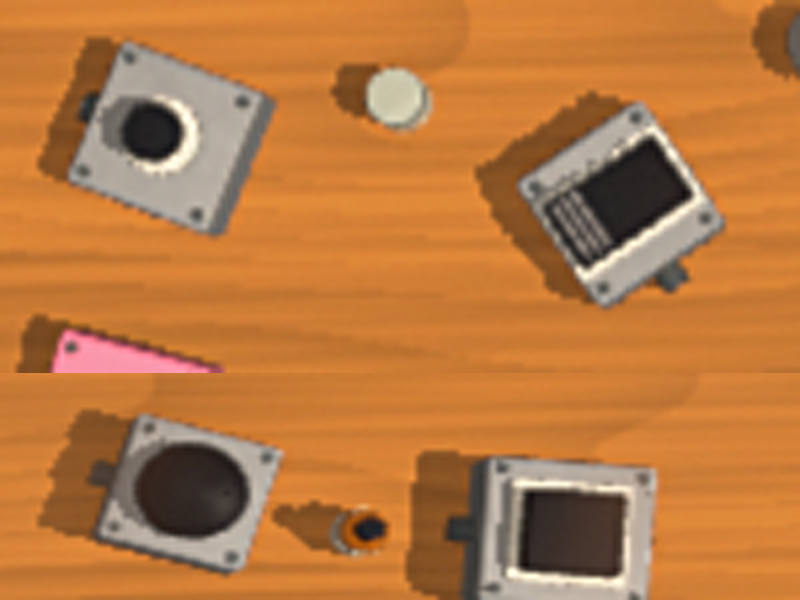

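The crop confirms it. The grey valve box has a round plunger at crop (150,132). The rocker's three ribs are at its lower left, crop (582,224), which is the raised end. The stop is a dome and the run key is square. Next I'll compute the moves.

```bash
cat > go.py <<'E'
import sys
from h import *
from scipy.spatial.transform import Rotation as Ro
s=sensors.sense(); R=Ro.from_rotvec(s['ee_rot'])
print('t',round(s['t'],2),'pos',s['ee_pos'].round(1),'F',s['contact_force'].round(2),'w',round(s['grip_width'],1),'yaw',np.arctan2(*R.as_matrix()[1::-1,0]).round(3),'q6',s['qpos'][5].round(2))
for a in sys.argv[1:]:
    print(a,R.inv().apply(np.array(eval(a))-s['ee_pos']).round(1))
E
python3 go.py "(440,-330,240)" "(440,138,240)"; python3 -c "
from h import *
d=load('top');print('ribs',ray(d,274,217,64),'plunger',ray(d,165+150/5.33,175+132/5.33,74),'run',ray(d,335+572/5.33,175+160/4.54,62))"
```

```text
t 0.1 pos [ 188.6 -569.4  240.7] F [-0.42 -0.35 -0.07] w 88.3 yaw 0.32 q6 -0.06
(440,-330,240) [ 313.9 -148.2    0.9]
(440,138,240) [ 461.1 -592.5    1.7]
ribs [443.48290197 130.58905481  64.        ] plunger [495.66726535 348.87855789  74.        ] run [ 450.0356385  -331.96826599   62.        ]
```

Emit:
drive_tool:
  commands:
    - [-1,45,-21,0,0]
    - [-1,90,-42,0,0]
    - [-1,135,-64,0,0]
    - [-1,180,-85,0,0]
    - [-1,225,-106,0,0]
    - [-1,270,-127,0,0]
    - [-1,314,-148,0,0]
    - [-1,329,-192,0,-0.1]
    - [-1,344,-236,0,-0.2]
    - [-1,358,-280,0,-0.245]
    - [-1,373,-325,0,-0.245]
    - [-1,388,-370,0,-0.245]
  grip_force: 20

```text
t: 1.3
ee_pos: [440.1, -94.6, 241.2]
ee_rot: [-3.017, -0.875, 0.001]
contact_force: [1.4, -0.6, 0.6]
grip_width: 0.1
grip_force: 0.0
```

```bash
python3 go.py "(441,136.5,140)"
```

```text
t 1.3 pos [440.1 -94.6 241.2] F [ 1.36 -0.57  0.64] w 0.1 yaw 0.565 q6 0.72
(441,136.5,140) [ 124.4 -194.7  101.2]
```

Emit:
drive_tool:
  commands:
    - [-1,25,-39,0,0]
    - [-1,50,-78,0,0]
    - [-1,75,-117,10,0]
    - [-1,100,-156,30,0]
    - [-1,124,-194,60,0]
    - [-1,124,-194,101,0]
    - [-1,124,-194,101,0]
    - [-1,124,-194,101,0]

```text
t: 2.1
ee_pos: [441.0, 133.5, 140.5]
ee_rot: [3.017, 0.876, -0.003]
contact_force: [-0.0, -0.7, 0.9]
grip_width: 0.3
grip_force: 0.0
```

```bash
python3 go.py "(441,136.5,90)"
```

```text
t 2.1 pos [441.  133.5 140.5] F [-0.01 -0.73  0.89] w 0.3 yaw 0.565 q6 1.23
(441,136.5,90) [ 1.7 -2.5 50.5]
```

Emit:
drive_tool:
  commands:
    - [-1,2,-3,25,0]
    - [-1,2,-3,48,0]
    - [-1,2,-3,52,0]
    - [-1,2,-3,55,0]
    - [-1,2,-3,57,0]
    - [-1,2,-3,59,0]
    - [-1,2,-3,61,0]
    - [-1,2,-3,63,0]
    - [-1,2,-3,64,0]
    - [-1,2,-3,64,0]

```text
t: 3.1
ee_pos: [441.8, 137.7, 76.8]
ee_rot: [-3.017, -0.876, -0.001]
contact_force: [0.5, 1.1, 2.0]
grip_width: 0.2
grip_force: 0.9
```

```bash
python3 go.py
```

```text
t 3.1 pos [441.8 137.7  76.8] F [0.47 1.12 1.96] w 0.2 yaw 0.565 q6 1.23
```

Emit:
drive_tool:
  commands:
    - [-1,0,0,1,0]
    - [-1,0,0,2,0]
    - [-1,0,0,3,0]
    - [-1,0,0,3,0]

```text
t: 3.5
ee_pos: [441.5, 137.5, 73.4]
ee_rot: [-3.017, -0.876, 0.0]
contact_force: [-0.1, 2.2, 1.9]
grip_width: 0.2
grip_force: 1.0
```

Emit:
drive_tool:
  commands:
    - [-1,0,0,1,0]
    - [-1,0,0,1,0]

```text
t: 3.7
ee_pos: [441.5, 137.4, 72.4]
ee_rot: [-3.017, -0.875, 0.001]
contact_force: [0.1, 2.2, 2.0]
grip_width: 0.6
grip_force: 1.0
```

Emit:
drive_tool:
  commands:
    - [-1,0,0,1,0]
    - [-1,0,0,1,0]

```text
t: 3.9
ee_pos: [441.6, 137.5, 72.2]
ee_rot: [-3.017, -0.875, -0.0]
contact_force: [-2.3, 2.1, 6.0]
grip_width: 0.4
grip_force: 3.1
```

Force is rising at tip height 53 mm, so it is near the end stop. I'll press a little more.

Emit:
drive_tool:
  commands:
    - [-1,0,0,1,0]
    - [-1,0,0,1,0]

```text
t: 4.1
ee_pos: [441.7, 137.5, 72.1]
ee_rot: [-3.017, -0.875, -0.001]
contact_force: [-4.6, 1.6, 9.9]
grip_width: 0.4
grip_force: 5.5
```

Emit:
drive_tool:
  commands:
    - [-1,0,0,1,0]
    - [-1,0,0,1,0]

```text
t: 4.3
ee_pos: [441.7, 137.5, 72.0]
ee_rot: [3.017, 0.875, 0.001]
contact_force: [-7.8, 0.7, 14.9]
grip_width: 0.1
grip_force: 7.8
```

Hard stop reached. I'll lift and get the offset to the valve, whose centre is about (496.5, 349.8).

Emit:
drive_tool:
  commands:
    - [-1,0,0,-10,0]
    - [-1,0,0,-40,0]
    - [-1,0,0,-70,0]
    - [-1,0,0,-70,0]

```text
t: 4.7
ee_pos: [443.5, 137.4, 144.1]
ee_rot: [3.016, 0.874, 0.011]
contact_force: [-0.5, -0.7, 0.6]
grip_width: 0.9
grip_force: 0.0
```

```bash
python3 - <<'E'
from h import *
d=grab('top');P=cloud(d);save('r1.png',cv2.resize(d['pixels'][175:245,165:315],(800,373),interpolation=cv2.INTER_CUBIC))
d=grab('side');save('r2.png',cv2.resize(d['pixels'][210:290,250:370],(780,520),interpolation=cv2.INTER_CUBIC))
P=cloud(d);e=np.array([-.534,.845])
for k in (-28,-20,-10,0,10,20,28):
    c=np.array([456,113.2])+k*e; m=np.linalg.norm(P[...,:2]-c,axis=-1)<5; print(k,np.median(P[m][:,2]).round(1) if m.any() else None,end='; ')
E
python3 go.py "(496.5,349.8,143)"
```

```text
-28 64.9; -20 510.8; -10 509.3; 0 510.8; 10 56.1; 20 284.4; 28 54.9; t 4.8 pos [441.9 137.1 139.7] F [ 0.99 -0.76 -0.46] w 0.5 yaw 0.564 q6 1.23
(496.5,349.8,143) [ 159.9 -150.5   -3.4]
```

View pics/r2.png

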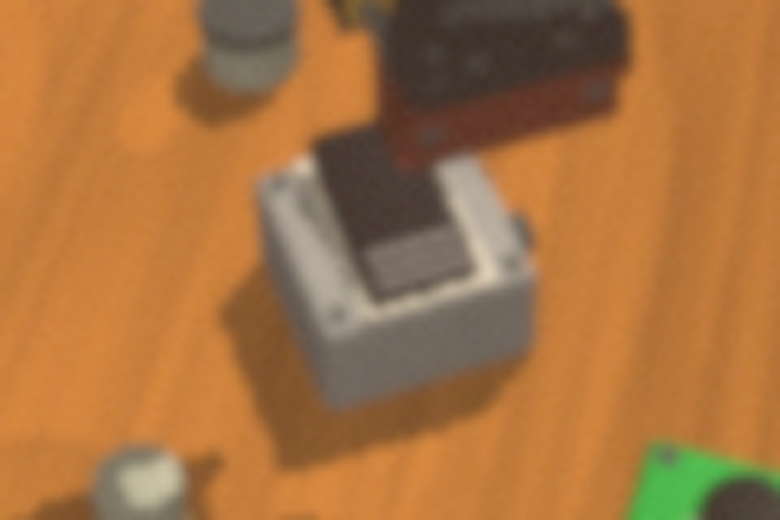

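The picture shows the rocker tipped, with the ribs at (420,260) down and the far end at (350,150) up. The depths agree: 65 mm at the far end and about 55 mm at the ribbed end. On to the valve.

Emit:
drive_tool:
  commands:
    - [-1,35,-33,0,0]
    - [-1,70,-66,0,0]
    - [-1,105,-99,0,0]
    - [-1,140,-132,0,0]
    - [-1,160,-150.5,0,0]
    - [-1,160,-150.5,15,0]
    - [-1,160,-150.5,30,0]
    - [-1,160,-150.5,32,0]
    - [-1,160,-150.5,32,0]

```text
t: 5.7
ee_pos: [495.5, 348.5, 105.8]
ee_rot: [3.017, 0.873, -0.005]
contact_force: [-0.2, -0.6, 0.4]
grip_width: 0.4
grip_force: 0.0
```

```bash
python3 go.py "(496.5,349.8,95)"
```

```text
t 5.7 pos [495.5 348.5 105.8] F [-0.24 -0.58  0.37] w 0.4 yaw 0.563 q6 1.56
(496.5,349.8,95) [ 1.5 -0.6 10.8]
```

Emit:
drive_tool:
  commands:
    - [-1,1,0,6,0]
    - [-1,1,0,10,0]
    - [-1,1,0,12,0]
    - [-1,1,0,14,0]
    - [-1,1,0,16,0]
    - [-1,1,0,18,0]
    - [-1,1,0,20,0]
    - [-1,1,0,22,0]
    - [-1,1,0,24,0]
    - [-1,1,0,25,0]
    - [-1,1,0,25,0]

```text
t: 6.8
ee_pos: [497.1, 350.8, 82.4]
ee_rot: [3.017, 0.875, 0.0]
contact_force: [0.7, -0.4, 1.6]
grip_width: 0.8
grip_force: 1.1
```

Emit:
drive_tool:
  commands:
    - [-1,0,0,1,0]
    - [-1,0,0,1,0]

```text
t: 7.0
ee_pos: [497.2, 350.8, 81.6]
ee_rot: [3.017, 0.875, 0.0]
contact_force: [0.0, -0.7, 2.8]
grip_width: 0.6
grip_force: 1.3
```

Emit:
drive_tool:
  commands:
    - [-1,0,0,1,0]
    - [-1,0,0,1,0]

```text
t: 7.2
ee_pos: [497.2, 350.8, 81.3]
ee_rot: [-3.017, -0.875, -0.001]
contact_force: [-1.0, -2.1, 5.3]
grip_width: 0.6
grip_force: 2.9
```

Emit:
drive_tool:
  commands:
    - [-1,0,0,1,0]
    - [-1,0,0,1,0]

```text
t: 7.4
ee_pos: [497.2, 350.8, 81.2]
ee_rot: [-3.017, -0.875, -0.002]
contact_force: [-2.1, -2.6, 8.9]
grip_width: 0.3
grip_force: 4.8
```

Emit:
drive_tool:
  commands:
    - [-1,0,0,1,0]
    - [-1,0,0,1,0]

```text
t: 7.6
ee_pos: [497.3, 350.9, 81.2]
ee_rot: [-3.017, -0.875, -0.002]
contact_force: [-4.7, -3.9, 13.3]
grip_width: 0.7
grip_force: 6.6
```

Emit:
drive_tool:
  commands:
    - [-1,0,0,1,0]
    - [-1,0,0,1,0]

```text
t: 7.8
ee_pos: [497.3, 350.9, 81.1]
ee_rot: [-3.017, -0.875, -0.003]
contact_force: [-5.5, -5.1, 17.0]
grip_width: 0.3
grip_force: 8.4
```

Plunger at 62 mm against its stop. Lifting and moving to the run key.

Emit:
drive_tool:
  commands:
    - [-1,0,0,-10,0]
    - [-1,0,0,-40,0]
    - [-1,0,0,-80,0]
    - [-1,0,0,-80,0]

```text
t: 8.2
ee_pos: [498.9, 352.3, 164.1]
ee_rot: [-3.014, -0.875, -0.015]
contact_force: [0.1, -0.5, 1.1]
grip_width: 0.4
grip_force: 0.0
```

```bash
python3 - <<'E'
from h import *
d=grab('side');P=cloud(d);im=d['pixels']
m=(np.linalg.norm(P[...,:2]-[497,350.5],axis=-1)<12)&(P[...,2]<90);print(np.percentile(P[m][:,2],[10,50,90]) if m.any() else None)
E
python3 go.py "(451,-332,157)"
```

```text
[59.28700425 61.24507355 62.74886856]
t 8.25 pos [498.3 351.8 161.1] F [-0.57 -0.35 -0.34] w 0.5 yaw 0.565 q6 1.56
(451,-332,157) [-406.1  552.2    1.4]
```

Emit:
drive_tool:
  commands:
    - [-1,-27,37,0,0]
    - [-1,-54,73,0,0]
    - [-1,-81,110,0,0]
    - [-1,-108,147,0,0]
    - [-1,-135,184,0,0]
    - [-1,-162,220,0,0]
    - [-1,-189,257,0,0]
    - [-1,-216,294,0,0]
    - [-1,-243,330,0,0]
    - [-1,-270,367,0,0]
    - [-1,-297,404,0,0]
    - [-1,-324,440,0,0]

```text
t: 9.45
ee_pos: [458.0, -195.8, 155.8]
ee_rot: [-3.015, -0.875, 0.002]
contact_force: [0.6, 0.1, -0.9]
grip_width: 0.5
grip_force: 0.0
```

```bash
python3 go.py "(451,-332,110)"
```

```text
t 9.45 pos [ 458.  -195.8  155.8] F [ 0.63  0.11 -0.94] w 0.5 yaw 0.565 q6 0.53
(451,-332,110) [-78.8 111.4  45.6]
```

Emit:
drive_tool:
  commands:
    - [-1,-27,38,0,0]
    - [-1,-54,76,0,0]
    - [-1,-78,111,0,0]
    - [-1,-78,111,20,0]
    - [-1,-78,111,45,0]
    - [-1,-78,111,50,0]
    - [-1,-78,111,50,0]
    - [-1,-78,111,50,0]

```text
t: 10.25
ee_pos: [452.7, -329.6, 108.2]
ee_rot: [3.017, 0.876, 0.001]
contact_force: [0.0, 1.1, 0.1]
grip_width: 0.7
grip_force: 0.0
```

```bash
python3 - <<'E'
from h import *
d=grab('top');P=cloud(d)
m=(np.abs(P[...,0]-452)<70)&(np.abs(P[...,1]+332)<70)&(np.abs(P[...,2]-45)<6);r=cv2.minAreaRect(P[m][:,:2].astype(np.float32));print(r)
E
python3 go.py "(451,-332,85)"
```

```text
((452.6527099609375, -331.3803405761719), (88.45939636230469, 88.87102508544922), 82.57396697998047)
t 10.3 pos [ 453.  -329.8  108.8] F [-1.02  0.01 -0.54] w 0.8 yaw 0.565 q6 0.32
(451,-332,85) [-2.9  0.8 23.8]
```

Emit:
drive_tool:
  commands:
    - [-1,-1,0,10,0]
    - [-1,-1,0,18,0]
    - [-1,-1,0,23,0]
    - [-1,-1,0,25,0]
    - [-1,-1,0,27,0]
    - [-1,-1,0,29,0]
    - [-1,-1,0,31,0]
    - [-1,-1,0,33,0]
    - [-1,-1,0,35,0]
    - [-1,-1,0,36,0]
    - [-1,-1,0,37,0]
    - [-1,-1,0,37,0]

```text
t: 11.5
ee_pos: [451.6, -330.3, 71.4]
ee_rot: [3.017, 0.875, 0.0]
contact_force: [-3.7, 3.2, 6.5]
grip_width: 0.5
grip_force: 3.3
```

Emit:
drive_tool:
  commands:
    - [-1,0,0,1,0]
    - [-1,0,0,1,0]

```text
t: 11.7
ee_pos: [451.6, -330.3, 71.3]
ee_rot: [3.017, 0.875, 0.001]
contact_force: [-3.9, 4.2, 10.1]
grip_width: 0.8
grip_force: 5.4
```

Emit:
drive_tool:
  commands:
    - [-1,0,0,1,0]
    - [-1,0,0,1,0]

```text
t: 11.9
ee_pos: [451.6, -330.3, 71.2]
ee_rot: [3.016, 0.875, 0.001]
contact_force: [-7.4, 5.6, 15.0]
grip_width: 0.2
grip_force: 7.5
```

The key is at its stop with 15 N, but a side force of about 9 N has built up. I'll ease that by shifting the command slightly towards (-x, +y).

Emit:
drive_tool:
  commands:
    - [-1,0,-1,0,0]
    - [-1,0,-1,0,0]

```text
t: 12.1
ee_pos: [451.6, -330.2, 71.2]
ee_rot: [3.014, 0.874, 0.002]
contact_force: [-4.5, 2.8, 12.2]
grip_width: 0.3
grip_force: 6.3
```

Emit:
drive_tool:
  commands:
    - [-1,-0.5,-0.5,0,0]
    - [-1,-0.5,-0.5,0,0]

```text
t: 12.3
ee_pos: [451.5, -330.2, 71.3]
ee_rot: [3.013, 0.874, 0.004]
contact_force: [-2.3, 2.4, 10.7]
grip_width: 0.3
grip_force: 5.6
```

```bash
python3 - <<'E'
from h import *
d=grab('top');P=cloud(d)
m=(np.abs(P[...,0]-452)<70)&(np.abs(P[...,1]+332)<70)&(np.abs(P[...,2]-45)<6);print(cv2.minAreaRect(P[m][:,:2].astype(np.float32)))
save('end.png',d['pixels'])
E
python3 go.py
```

```text
((449.1893005371094, -323.0870361328125), (114.18913269042969, 65.46757507324219), 18.08277702331543)
t 12.35 pos [ 451.4 -330.2   71.2] F [-2.91  2.34 11.16] w 0.4 yaw 0.565 q6 0.31
```

View pics/end.png

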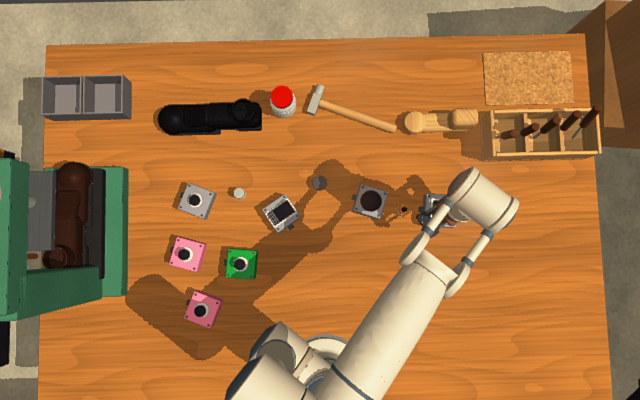

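The final view shows every bystander in place and the arm on the run key at (440,209). The run key is held at its stop with about 11 N, and the side force is small.

```bash
python3 -c "
from plant import hand_in
print(hand_in())"
```

```text
the job is handed in; nothing more can be done
None
```

The job is handed in at about 12 s: the rocker is tipped over, the plunger is fully in and the run key is held down at about 11 N; the stop button was not touched and nothing else was seen to move, though the arm hid the run-key box in the last picture.

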